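Set up the length bench for a plug gauge

ROBOT

A 6-joint arm with a two-finger parallel gripper is mounted at the origin on the work surface. World frame = base frame: x ahead of the robot, y to its left, z up, the work surface at z = 0. Lengths are in m, angles in rad, forces in N, time in s.
With the tool pointing down it reaches from about 0.35 to 1 m from the base axis. Payload 7.1 kg.
Tool frame: the origin (TCP) lies at the centre of the arm's flange, where the gripper is bolted on; the fingertips stand 173 mm ahead of it and the grasp point (between the pads) lies r.grip_point_offset ahead of it (r.grip_point_offset is the distance from the TCP to the grasp point, in m); z points along the fingers, y is the line along which they close (so a half turn about z gives the same grasp; the last joint's range is limited). The gripper opens to 85 mm and grips with 20 to 120 N. Pads are 22 mm wide; open, the fingers measure 114 mm over their backs; the gripper's body (76 mm by 85 mm) begins 54 mm behind the grasp point. The pads swing forward as they close: fully open they stand 13 mm farther back than shut.
Start: joints at [-0.019, 0.423, 1.63, -0, 1.089, -0.019], TCP at [0.625, 0, 0.405] pointing down, gripper open.
Joint ranges: [-3, 3], [-0.9, 2.11], [0.09, 2.58], [-1.31, 4.45], [0.11, 2.69], [-2.54, 2.54]. Speed limits (rad/s): [2.39, 2.39, 3.01, 3.14, 3.14, 3.14].

INTERFACE

Orientations are given as a unit quaternion [x, y, z, w].
In Python, from cell import r gives the robot as it stands. The module is installed in compiled form; this text tells all that it offers. Calls block until the motion is done:
- r.movep(position, orientation): joint-space move of the TCP to a pose.
- r.move_linear(position, ori=None, speed=0.15, until_force=None): straight line of the TCP; ori=None keeps the orientation; speed is the mean speed in m/s. With until_force (N) it stops when the force on the tool has changed by that much, and returns True; else False.
- r.set_joints(angles): joint-space move.
- r.command_gripper(opening, effort=None): finger opening in m; effort is the grip in N (None keeps the last); returns when the fingers have stopped.
- r.dwell(seconds).
- r.ik(position, orientation): joint angles nearest the present ones, or None.
- r.grab_frame(name): name is "scene" or "side" or "wrist"; returns (picture, depth): 420x560x3 uint8, blue, green, red; 420x560 float32, m along the optical axis (not along the pixel's ray), 0 where there is no reading.
- r.camera_params(name): a dict with "K" (3x3 intrinsics, pixels), "view" (4x4, takes a point from world to camera coordinates). Camera axes: x right, y up, looking along -z (the intrinsics and any distortion apply to the point x, -y, -z); pixel columns grow to the right and rows downward; lengths in m; the calibration is good to about 2 mm. The wrist camera is an equidistant fisheye: a pixel r from the principal point sees the ray r / f radians off the axis. A picture is of the moment at which its call begins: read the wrist's pose just before it. camera_params takes no time and is no camera call; for the wrist camera it gives the pose at the moment of the call.
A pose or a line that the arm cannot do raises r.IKError and nothing moves.
- r.sign_off(): hands the job in; it is judged then, once.
Trained networks look in the newest picture that a camera, given by its name, has taken for a name from the list of things; names that differ only in an ending like _2 or _b are one class to them, and where a whole thing is asked for, a point or a joint stands for the part that bears it (a point fixed in the world has none). Each returns a list of dicts, best first, with "confidence" (0 to 1); they miss things now and then, are a little off and sometimes report something else, mostly with a low value. They report only what shows in the picture. A call takes as long as a camera call. They do not tell look-alikes from the thing itself.
- r.masks_of(camera, thing): "mask" (420x560 bool, what is visible of it) and "uv" ([column, row] in pixels, amid what is visible of it).
Readings, each from a call of its own:
- r.get_time_s(): time.
- r.get_qpos(): joint angles.
- r.get_qvel(): joint speeds.
- r.get_tau(): joint torques, N m.
- r.get_ee_pos(): TCP position.
- r.get_ee_rot(): TCP orientation.
- r.get_wrist_force(): force on the tool from outside, world axes, zero at the start.
- r.get_ft_torque(): the same for the moment, N m.
- r.get_width(): finger opening in m.
- r.get_grip_force(): force on a finger pad.
Only numpy, scipy, OpenCV 4.12 (cv2) and the standard library are available. Lean on these libraries where they do the work, as an engineer would, in place of code of your own. Each camera call takes 0.05 s, during which the arm holds its last target. There are 200 camera calls.

TASK

Slide the plug gauge with the red rings across the granite, without lifting or tipping it, from its yellow waiting place into the white outline in front of the anvil. Then take the sliding leg between the fingers together with its open red cam lever, bring the leg along until its pointer stands on the red band of the rule, and, holding it there against its return spring, squeeze the lever flat against the leg. Finish while still holding the leg and the closed lever in the grip, and leave the other gauges and the bottle alone.

Things in the scene. Friction and masses are not known exactly. Their poses are not given: they have to be found in the camera images.
- bench: Dark grey granite slab, 260 mm (its x) by 550 mm (its y), top 40 mm above the table, fixed in a run. Origin under its centre, on the table. The leg's steel rail, 30 mm wide and 14 mm high, runs along y, 55 mm to +x of the centre, from the -y end to 35 mm past the centre: slide the gauge clear of it. Two yellow tape rectangles lie 75 mm to -x of the centre.
- gauge_place (a point): Centre of the white outline (38 x 70 mm) on the granite's top. Axes as the bench's: y along the bench away from the leg, x away from the robot's side. The anvil's round face stands 34 mm to +y of it, 71 mm above the granite; the green-grey headstock behind it is 86 mm tall. Set anew along the bench in each run.
- gauge: Plug gauge to slide, loose, standing: two dark steel plates 28 mm (x) by 60 mm (y) by 9 mm, one above the other on a black handle 18 mm thick; 76 mm tall, about 0.38 kg, slides easily; red rings and a red patch on top. Origin at the centre of its underside. Grip the top plate (67 to 76 mm up) across the 28 mm. Alike after a half turn, either way round will do.
- other_gauge: Another plug gauge with green rings, on the other waiting place; plates 24 x 44 mm, 70 mm tall. Leave it alone. Origin at the centre of its underside.
- disc_gauge: Steel disc gauge, diameter 90 mm, with a black ball knob, on the table. Leave it alone. Origin at the centre of its underside.
- oil_bottle: White oil bottle, diameter 48 mm, 130 mm tall, on the table. Leave it alone. Origin at the centre of its underside.
- leg (a joint): Travel of the sliding leg along the rail, m: 0 at its home stop, growing along the bench's +y towards the gauge, up to 0.205. A return spring pulls it home with 2.4 to 3.6 N; its own drag is about 1 N. Let go with the lever open, it runs back home.
- leg_grip: Black ribbed grip plate on the +x face of the leg's post. Origin at the middle of its lower edge, on the post's face, 88 mm above the granite, midway in the leg's width; axes as the bench's. Its outer face is 4 mm to +x; it is 30 mm wide (y) and 46 mm tall. The post is 22 mm thick (x), from this origin to -x, 30 mm wide (y), its top 134 mm above the granite.
- lever (a joint): Angle of the cam lever, rad: 0 closed, its end against the leg's front (-x) face; 0.36 to 0.47 at the start, its end swung out to -x; stop at 0.50. It stays where left: its end takes about 8 N to move, up to about 14 N on the way to closed. Below about 0.25 rad its cam begins to clamp the leg to the rail, with some 20 N when closed.
- lever_blade: Red lever blade, 20 mm wide (y), 5 mm thick, with a round end 24 mm wide and 14 mm thick. Origin on its pivot, 62 mm above the granite and 41 mm to -x of leg_grip's origin; the blade runs upwards, 61 mm from the pivot to the middle of its end. Its y is the bench's y.
- lever_end (a point): Centre of the lever's round end (radius 7 mm), always 121 to 123 mm above the granite. From the grip plate's outer face to the outside of this end: 40 mm closed, 62 to 69 mm open. Take it near the fingertips (the closed blade leans out below it). The leg is rigid in x: as the lever closes, the hand must follow towards the leg by half of that.
- pointer (a point): Tip of the black pointer on the leg's foot, on the +x side, 7.5 mm above the granite. It moves with the leg.
- mark (a point): Middle of the red band, 8 mm wide (along the bench) on the white rule on the granite; the pointer must stand within the band's width. Frame as gauge_place; its y is the leg's direction. It goes with the headstock.
- dial (a point): Centre of the dial indicator on the leg's -y side: 42 mm across, 16 mm thick (x), 40 mm to -y of the post's middle, 71 mm above the granite (top at 93 mm).
- plunger_tip (a point): Tip of the dial's thin spring plunger, 85 mm to +y of the post's middle, 71 mm above the granite; gives 12 mm with under 0.7 N. When the leg stands at the red band it rests on the gauge's top plate.
Not all that is in view belongs to the job. What is shaped like the gauge but blue or pink is not meant.

How it is judged:
On the way, in this order (a step that is already met when the one before it is completed fails the run):
1. the red-ringed gauge stands in the white outline (horizontal distance between gauge and gauge_place below 0.006 m and angle between the y axis of gauge and the y axis of gauge_place, either way round below 0.12 rad and angle between gauge's own z axis and vertical below 0.05 rad), for 0.3 s.
2. the leg is held in the grip at the red band with its lever still open (y of pointer in the frame of mark between -0.0045 and 0.0045 m and value of joint lever above 0.2 rad and contact force between the fingers and leg_grip above 1 N), for 0.2 s.
3. the lever is closed while the leg is held at the red band (y of pointer in the frame of mark between -0.0045 and 0.0045 m and value of joint lever below 0.05 rad and contact force between the fingers and leg_grip above 1 N and contact force between the fingers and lever_blade above 1 N), for 0.2 s.
At the end, for the whole second after the job is handed in: The fingers still press both the leg's grip plate and the lever (over 1 N each), the lever is within 0.05 rad of closed, the pointer within 4.5 mm of the red band's middle, and the red-ringed gauge stands within 6 mm and 0.12 rad of the white outline, upright to 0.05 rad (all of step 1 and all of step 3); the arm keeps its last pose, push and grip.
It fails at once if the gauge is lifted more than 5 mm off the granite (z of gauge in the frame of bench above 0.045 m).
It fails at once if the gauge is tipped (angle between gauge's own z axis and vertical above 0.2 rad).
It fails at once if the lever is closed with the leg away from the red band (value of joint lever below 0.1 rad and (y of pointer in the frame of mark above 0.008 m or y of pointer in the frame of mark below -0.008 m)).
It fails at once if the other gauges or the bottle are moved (distance of any of other_gauge, disc_gauge, oil_bottle from where it was at the start of the episode above 0.015 m).
It also fails if it takes over 54 s, if anything falls off the work surface, if the arm or the gripper's body presses on something with over 40 N, if the wrist force passes 120 N, or if a joint passes its speed limit or range.

## Working session

There is one attempt and no reset: what is moved stays moved. The work goes in short steps, each a Python script; the robot and the scene stay as the last script left them, time stands still between calls to the robot, and variables do not carry over. Pictures are saved under pics/ and viewed, at most 10 in all, crops included, and the job is handed in when it is done.

```bash
mkdir -p pics; cat > h.py <<'E'
import numpy as np,cv2
from cell import r
def cloud(name):
    P=r.camera_params(name);img,d=r.grab_frame(name)
    K=P["K"];V=P["view"];K=np.array(K);V=np.array(V)
    v,u=np.mgrid[0:420,0:560]
    x=(u-K[0,2])/K[0,0];y=(v-K[1,2])/K[1,1]
    if name=="wrist":
        t=np.hypot(x,y);s=np.where(t>1e-9,np.tan(np.minimum(t,1.5))/np.maximum(t,1e-9),1);x=x*s;y=y*s
    c=np.stack([x*d,-y*d,-d,np.ones_like(d)],-1)
    W=(c@np.linalg.inv(V).T)[...,:3];W[d<=0]=np.nan
    return img,W
E
python3 - <<'E'
from h import *
for n in("scene","side"):
    img,W=cloud(n);cv2.imwrite(f"pics/{n}.png",img);np.save(f"{n}.npy",W);np.save(n+"_img.npy",img)
    print(n,np.round(np.linalg.inv(np.array(r.camera_params(n)["view"])),3).tolist(),r.camera_params(n).keys())
    for t in("bench","gauge","gauge_place","leg_grip","lever_blade","lever_end","pointer","mark","dial","plunger_tip","other_gauge","disc_gauge","oil_bottle"):
        try:
            for m in r.masks_of(n,t)[:3]:
                print(t,round(m["confidence"],2),np.round(m["uv"]),m["mask"].sum(),np.round(np.nanmedian(W[m["mask"]],0),3))
        except Exception as e: print(t,e)
print(r.get_time_s(),r.grip_point_offset,r.get_ee_rot())
E
```

```text
scene [[0.286, -0.653, 0.701, 1.553], [0.958, 0.188, -0.215, -0.307], [0.009, 0.733, 0.68, 1.107], [0.0, 0.0, 0.0, 1.0]] dict_keys(['K', 'view'])
bench 0.81 [272. 241.] 11022 [ 0.594 -0.03   0.04 ]
gauge 0.9 [268. 209.] 318 [ 0.479 -0.016  0.082]
gauge 0.78 [191. 206.] 347 [ 0.353 -0.228  0.032]
gauge 0.61 [242. 192.] 241 [ 0.352 -0.058  0.04 ]
gauge_place 0.78 [347. 245.] 1436 [0.646 0.198 0.046]
gauge_place 0.7 [108. 248.] 727 [ 0.454 -0.489  0.029]
lever_blade 0.58 [230. 214.] 48 [ 0.564 -0.132  0.164]
pointer 0.57 [231. 243.] 1072 [ 0.61  -0.138  0.108]
mark 0.74 [347. 246.] 1553 [0.646 0.196 0.045]
dial 0.9 [236. 242.] 999 [ 0.61  -0.138  0.11 ]
dial 0.31 [318. 202.] 225 [0.489 0.15  0.079]
other_gauge 0.51 [316. 199.] 238 [0.487 0.151 0.077]
other_gauge 0.35 [272. 238.] 11150 [ 0.596 -0.03   0.04 ]
disc_gauge 0.7 [106. 248.] 661 [ 0.455 -0.489  0.03 ]
oil_bottle 0.87 [413. 193.] 479 [0.515 0.459 0.064]
side [[-0.681, 0.392, -0.619, -0.338], [-0.733, -0.372, 0.57, 0.812], [-0.006, 0.842, 0.54, 0.891], [0.0, 0.0, 0.0, 1.0]] dict_keys(['K', 'view'])
bench 0.75 [279. 240.] 9856 [0.
[... 216 characters left out ...]
]
leg_grip 0.26 [214. 235.] 1224 [0.607 0.219 0.061]
lever_blade 0.66 [258. 247.] 315 [0.474 0.158 0.081]
lever_blade 0.32 [305. 192.] 827 [ 0.588 -0.122  0.111]
lever_end 0.52 [153. 312.] 842 [0.485 0.476 0.07 ]
lever_end 0.42 [308. 178.] 71 [ 0.559 -0.128  0.149]
pointer 0.84 [308. 188.] 724 [ 0.587 -0.123  0.11 ]
pointer 0.25 [280. 239.] 9946 [0.512 0.048 0.041]
mark 0.74 [216. 237.] 1295 [0.609 0.218 0.06 ]
dial 0.58 [307. 190.] 791 [ 0.588 -0.123  0.11 ]
plunger_tip 0.26 [310. 181.] 95 [ 0.559 -0.129  0.148]
other_gauge 0.59 [257. 254.] 251 [0.474 0.16  0.083]
oil_bottle 0.57 [151. 310.] 835 [0.485 0.475 0.071]
1.4 0.1547 [ 7.07131138e-01  7.07082423e-01 -6.95053186e-06 -2.24910109e-05]
```

```bash
python3 - <<'E'
import cv2,numpy as np
a=cv2.imread("pics/scene.png")[160:310,160:400];b=cv2.imread("pics/side.png")[140:310,180:380]
cv2.imwrite("pics/ab.png",np.vstack([cv2.resize(a,(480,300),interpolation=2),cv2.resize(b,(480,300),interpolation=2)]))
E
```

```text
(no output)
```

View pics/ab.png

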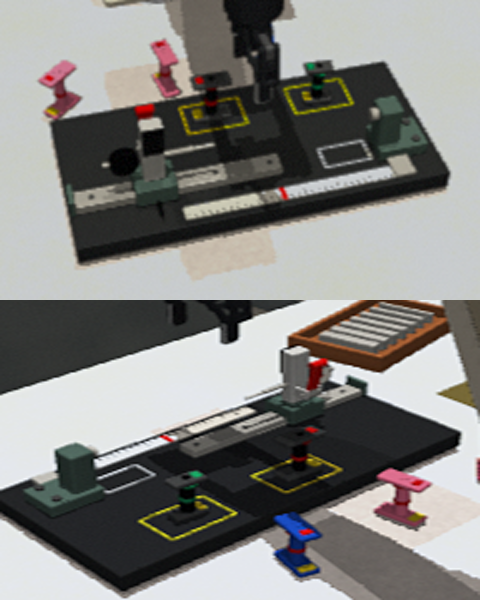

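View pics/scene.png

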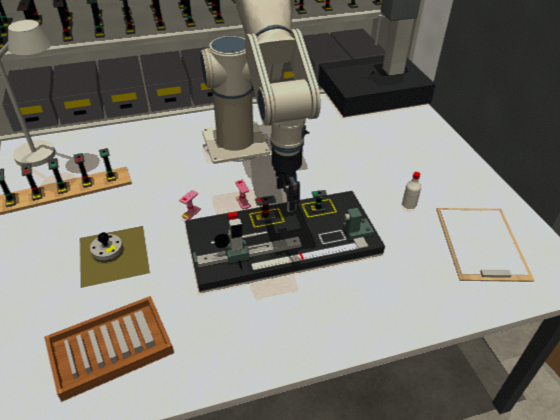

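The red-ringed gauge (scene px 268,209) stands on the left yellow place, the green one at (318,202). The leg with its red lever is at (232,235), the white outline at (331,237), the red band near (301,257). Next I'll fit the bench and take a wrist view.

```bash
cat >> h.py <<'E'
def rect(P):
    c,s,a=cv2.minAreaRect(P[:,:2].astype(np.float32)*1000);return np.round(c,1),np.round(s,1),round(a,2)
def hsv(i): return cv2.cvtColor(i,cv2.COLOR_BGR2HSV)
def red(i):
    h=hsv(i);return ((h[...,0]<8)|(h[...,0]>172))&(h[...,1]>150)&(h[...,2]>70)
E
python3 - <<'E'
from h import *
def blobs(m,W,amin=4):
    n,l,s,c=cv2.connectedComponentsWithStats(m.astype(np.uint8))
    for k in range(1,n):
        if s[k,4]>=amin:
            p=W[l==k];p=p[~np.isnan(p[:,0])]
            if len(p): print("  uv",np.round(c[k]),s[k,4],np.round(np.mean(p,0),4),np.round(p.max(0)-p.min(0),3))
for n in("scene","side"):
    W=np.load(n+".npy");img=np.load(n+"_img.npy")
    b=(abs(W[...,2]-.04)<.006)&(hsv(img)[...,2]<110)&(W[...,0]>.3)&(W[...,0]<.9)&(abs(W[...,1])<.5)
    nn,l,s,c=cv2.connectedComponentsWithStats(b.astype(np.uint8));k=1+np.argmax(s[1:,4])
    p=W[l==k];print(n,rect(p),np.median(p[:,2]))
    reg=(W[...,0]>.4)&(W[...,0]<.8)&(abs(W[...,1])<.35)&(W[...,2]<.25)
    print(" red");blobs(red(img)&reg,W)
img,W=cloud("wrist");cv2.imwrite("pics/wrist.png",img);np.save("wrist.npy",W)
P=r.camera_params("wrist");print(np.round(np.array(P["K"]),1).tolist(),np.round(np.linalg.inv(np.array(P["view"])),3).tolist())
print(np.isnan(W[...,0]).mean()); reg=(W[...,2]<.3)
blobs(red(img)&reg,W,8)
b=(abs(W[...,2]-.04)<.006)&(hsv(img)[...,2]<110)
nn,l,s,c=cv2.connectedComponentsWithStats(b.astype(np.uint8));k=1+np.argmax(s[1:,4]);p=W[l==k];print(rect(p),np.median(p[:,2]))
E
```

```text
scene (array([550.3,  18.5]), array([548.6, 267. ]), 89.01) 0.039746897899117783
 red
  uv [259. 200.] 14 [ 0.4708 -0.0294  0.1157] [0.017 0.013 0.008]
  uv [265. 211.] 8 [ 0.481  -0.0154  0.0735] [0.008 0.012 0.005]
  uv [232. 215.] 58 [ 0.5547 -0.1299  0.1548] [0.145 0.052 0.133]
  uv [301. 256.] 14 [0.6559 0.0424 0.0421] [0.022 0.007 0.012]
side (array([543.9,  21.5]), array([549.7, 263.8]), 88.57) 0.04116760551257953
 red
  uv [311. 181.] 79 [ 0.5594 -0.1278  0.1465] [0.051 0.041 0.061]
  uv [309. 213.] 13 [ 0.4699 -0.0304  0.1176] [0.018 0.01  0.007]
  uv [249. 218.] 8 [0.6562 0.0427 0.0435] [0.02  0.009 0.005]
  uv [305. 229.] 9 [ 0.4641 -0.0062  0.0754] [0.013 0.008 0.007]
[[325.2, 0.0, 275.9], [0.0, 325.2, 208.1], [0.0, 0.0, 1.0]] [[1.0, 0.001, -0.001, 0.624], [-0.001, 0.965, 0.262, 0.066], [0.001, -0.262, 0.965, 0.374], [0.0, 0.0, 0.0, 1.0]]
0.02159438775510204
  uv [18. 96.] 43 [0.3294 0.1177 0.0764] [0.009 0.012 0.003]
  uv [54. 98.] 29 [0.3552 0.1116 0.0346] [0.007 0.016 0.004]
  uv [306. 146.] 69 [0.6541 0.0415 0.0425] [0.02  0.003 0.003]
  uv [131. 202.] 70 [ 0.4757 -0.0091  0.0734] [0.031 0.016 0.039]
  uv [ 64. 226.] 39 [ 0.3498 -0.0506  0.0339] [0.01  0.012 0.009]
  uv [110. 236.] 141 [ 0.4697 -0.0309  0.1164] [0.015 0.01  0.004]
  uv [ 32. 241.] 46 [ 0.3246 -0.0572  0.0763] [0.01  0.012 0.003]
  uv [212. 340.] 272 [ 0.5647 -0.1261  0.134 ] [0.015 0.02  0.048]
(array([545.9,  -2.6]), array([442.8, 258. ]), 88.85) 0.03994257322308378
```

View pics/wrist.png

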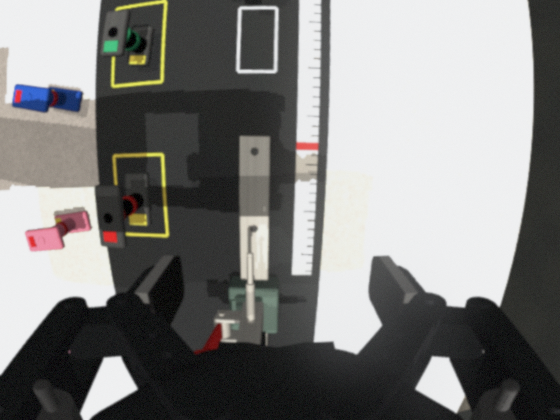

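The wrist view shows the red-ringed gauge's top plate at (110,215), the outline centred at (257,40), the red band at (306,146) and the leg at (245,310), partly hidden. I'll measure these from the saved wrist cloud.

```bash
python3 - <<'E'
from h import *
W=np.load("wrist.npy");img=cv2.imread("pics/wrist.png")
x,y,z=W[...,0],W[...,1],W[...,2];h=hsv(img)
m=(abs(z-.116)<.006)&(abs(x-.473)<.04)&(abs(y+.012)<.06)
print("plate",m.sum(),rect(W[m]),np.median(z[m]))
m=(abs(z-.04)<.006)&(h[...,2]>150)&(h[...,1]<60)&(abs(x-.585)<.037)&(abs(y-.16)<.06)
print("outline",m.sum(),rect(W[m]),np.median(z[m]))
m=(abs(z-.04)<.006)&(h[...,0]>20)&(h[...,0]<35)&(h[...,1]>120)&(abs(x-.48)<.06)&(abs(y+.005)<.08)
print("yellow",m.sum(),rect(W[m]))
m=(abs(z-.11)<.012)&(abs(x-.48)<.04)&(abs(y-.155)<.06)
print("other",m.sum(),rect(W[m]))
m=(z>.165)&(z<.19)&(abs(x-.6)<.06)&(abs(y+.13)<.05)
print("post top",m.sum(),rect(W[m]) if m.sum()>5 else"",np.nanmedian(z[m]))
for n in("scene","side"):
    V=np.load(n+".npy");m=(V[...,2]>.166)&(V[...,2]<.185)&(abs(V[...,0]-.6)<.05)&(abs(V[...,1]+.13)<.05)
    print(n,"post top",m.sum(),rect(V[m]),np.round(np.median(V[m],0),4))
E
```

```text
plate 1691 (array([471.1, -13. ]), array([60.2, 28.3]), 88.17) 0.11572874692306234
outline 534 (array([602.6, 153.6]), array([74.7, 38.8]), 89.98) 0.04030683911814853
yellow 929 (array([471.2, -10.5]), array([98.6, 66.3]), 89.86)
other 1160 (array([481.2, 154.1]), array([44. , 24.9]), 82.41)
post top 0  nan
scene post top 123 (array([ 588.3, -132. ]), array([30., 63.]), 84.6) [ 0.6024 -0.1342  0.1718]
side post top 90 (array([ 582.3, -128.5]), array([33.7, 64.9]), 81.66) [ 0.5912 -0.1284  0.1727]
  return np.nanmean(a, axis, out=out, keepdims=keepdims)
```

```bash
cat >> h.py <<'E'
from scipy.spatial.transform import Rotation as R
def Q(a): return (R.from_euler('z',a)*R.from_quat([2**-.5,2**-.5,0,0])).as_quat()
G=r.grip_point_offset
def st(t=""): print(t,"t",round(r.get_time_s(),2),"ee",np.round(r.get_ee_pos(),4),"w",round(r.get_width(),4),"gf",round(r.get_grip_force(),1),"F",np.round(r.get_wrist_force(),1))
E
python3 - <<'E'
from h import *
z=.112+G
r.command_gripper(.055,20)
q=Q(-.032)
r.movep([.4711,-.013,z+.06],q);st()
r.move_linear([.4711,-.013,z],q,speed=.12,until_force=8);st("down")
r.command_gripper(.0,25);st("grip")
q=Q(-.018)
z=r.get_ee_pos()[2]
r.move_linear([.535,.06,z],q,speed=.1);st()
r.move_linear([.6026,.1536,z],q,speed=.1);st()
r.command_gripper(.055);st("open")
r.move_linear([.6026,.1536,z+.06],q,speed=.15)
# back off to look
r.move_linear([.58,.06,.40],q,speed=.35)
img,W=cloud("wrist");cv2.imwrite("pics/wrist2.png",img);np.save("wrist2.npy",W);st()
x,y,zz=W[...,0],W[...,1],W[...,2];h=hsv(img)
m=(abs(zz-.116)<.005)&(abs(x-.603)<.03)&(abs(y-.154)<.045)
print("plate",m.sum(),rect(W[m]),np.median(zz[m]))
m=(abs(zz-.04)<.006)&(h[...,2]>130)&(h[...,1]<60)&(abs(x-.6026)<.03)&(abs(y-.154)<.05)
print("outline",m.sum(),rect(W[m]))
m=red(img)&(zz<.06)&(abs(x-.655)<.03)&(abs(y-.04)<.04);print("mark",m.sum(),rect(W[m]),np.median(W[m],0))
E
```

```text
t 2.58 ee [ 0.4727 -0.0131  0.3276] w 0.055 gf 0.0 F [ 0.1 -0.3  0.4]
down t 3.23 ee [ 0.4719 -0.013   0.267 ] w 0.055 gf 0.0 F [-0.3 -0.2 -0.6]
grip t 3.58 ee [ 0.4715 -0.013   0.2675] w 0.0274 gf 27.1 F [-0.4  0.3  7.5]
 t 4.7 ee [0.5349 0.0599 0.2676] w 0.0273 gf 26.8 F [0.8 1.1 2.9]
 t 6.01 ee [0.6027 0.1537 0.2676] w 0.0273 gf 26.9 F [0.9 0.6 3.1]
open t 6.39 ee [0.6024 0.1534 0.2672] w 0.0545 gf 0.0 F [-0.3 -0.1 -0. ]
 t 7.48 ee [0.5796 0.0599 0.3988] w 0.0552 gf 0.0 F [ 0.2  1.5 -0.9]
plate 3052 (array([604.2, 161.1]), array([75.2, 33.7]), 88.7) 0.11607000636849099
outline 464 (array([605. , 153.2]), array([74.2, 42.5]), 87.92)
mark 59 (array([655. ,  41.8]), array([ 3.6, 19.9]), 88.5) [0.6544868  0.04144617 0.04257703]
```

View pics/wrist2.png

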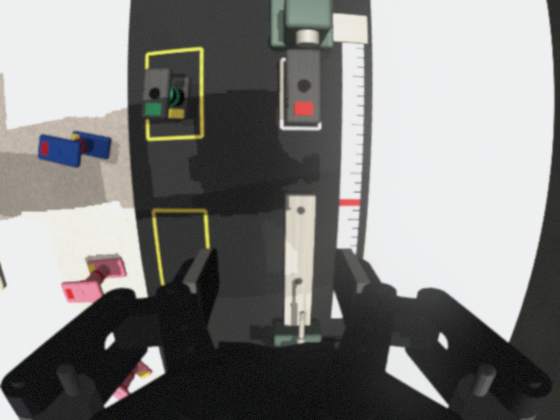

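The gauge's top plate (303,85) sits inside the white outline (280–320, 58–128). The red band is at (349,203). Next I'll refine the placement offsets and look at the leg from above.

```bash
python3 - <<'E'
from h import *
W=np.load("wrist2.npy");img=cv2.imread("pics/wrist2.png")
x,y,zz=W[...,0],W[...,1],W[...,2];h=hsv(img)
m=(abs(zz-.116)<.004)&(abs(x-.603)<.03)&(y>.11)&(y<.178)
print("plate part",rect(W[m]),"ymin",np.percentile(y[m],.3), "xc",[(round(np.percentile(x[m&(abs(y-c)<.004)],1),4),round(np.percentile(x[m&(abs(y-c)<.004)],99),4)) for c in(.135,.15,.17)])
for nm,f in(("wrist2",img),("wrist",cv2.imread("pics/wrist.png"))):
    W2=np.load(nm+".npy");a,b,c=W2[...,0],W2[...,1],W2[...,2];hh=hsv(f)
    o=(abs(c-.04)<.006)&(hh[...,2]>130)&(hh[...,1]<60)&(abs(a-.6026)<.028)&(abs(b-.154)<.045)
    for lo,hi in((.13,.14),(.145,.16)):
        s=o&(b>lo)&(b<hi);L=a[s&(a<.603)];Rr=a[s&(a>.603)];print(nm,lo,"L",np.round(np.median(L),4) if len(L) else 0,"R",np.round(np.median(Rr),4) if len(Rr) else 0)
    s=o&(abs(a-.603)<.012);print(" y low",np.round(np.median(b[s&(b<.14)]),4),"high",np.round(np.median(b[s&(b>.17)]),4) if (s&(b>.17)).any() else 0)
q=Q(-.018)
r.movep([.60,-.20,.42],q)
img,W=cloud("wrist");cv2.imwrite("pics/wrist3.png",img);np.save("wrist3.npy",W);st()
x,y,zz=W[...,0],W[...,1],W[...,2]
m=(abs(zz-.174)<.005)&(abs(x-.6)<.05)&(abs(y+.13)<.06);print("post top",m.sum(),rect(W[m]),np.median(W[m],0))
m=red(img)&(abs(x-.57)<.06)&(abs(y+.13)<.06)&(zz>.08);print("lever",m.sum(),rect(W[m]),np.round(W[m].max(0),4),np.round(W[m].min(0),4))
E
```

```text
plate part (array([601.2, 150.7]), array([54.4, 28.2]), 88.85) ymin 0.12363350042744847 xc [(np.float64(0.5868), np.float64(0.6149)), (np.float64(0.5879), np.float64(0.6142)), (np.float64(0.5883), np.float64(0.6156))]
wrist2 0.13 L 0.5849 R 0
wrist2 0.145 L 0.5861 R 0
 y low 0.1184 high 0
wrist 0.13 L 0.5854 R 0.6229
wrist 0.145 L 0.5854 R 0.623
 y low 0.1185 high 0.1883
 t 8.56 ee [ 0.6002 -0.1984  0.4195] w 0.0549 gf 0.0 F [ 0.9  0.1 -0.6]
post top 1922 (array([ 584.8, -132.7]), array([29.5, 59.3]), 89.04) [ 0.59991529 -0.13245343  0.17381236]
lever 969 (array([ 560.3, -132. ]), array([24. , 17.6]), 87.9) [ 0.5694 -0.1199  0.1707] [ 0.5512 -0.1438  0.1134]
```

View pics/wrist3.png

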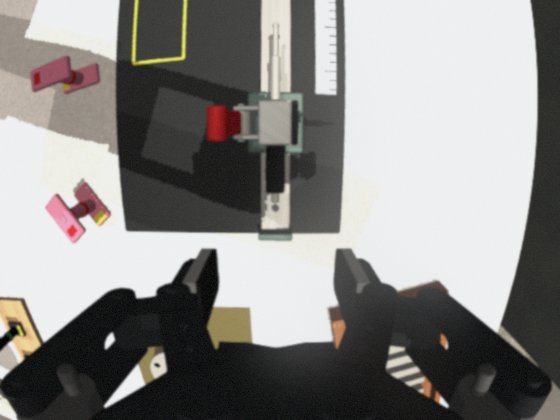

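The leg's post is at (275,120), with the open red lever end at (222,123) and the dial at (275,170). The gauge looks about 2–3 mm short in x, so I'll nudge it and then grip the leg. The grip plate's face I'll find by touch.

```bash
python3 - <<'E'
from h import *
q=Q(-.02)
z=.2672
r.movep([.6025,.1535,z+.06],q)
r.move_linear([.6025,.1535,z],q,speed=.15,until_force=10)
r.command_gripper(0,25)
z=r.get_ee_pos()[2]
r.move_linear([.6050,.1527,z],q,speed=.05);r.dwell(.1);st("placed")
r.command_gripper(.055);r.move_linear([.6050,.1527,.38],q,speed=.3)
r.dwell(.1)
r.movep([.583,-.1327,.40],q)
r.command_gripper(.08,20)
r.dwell(.2);print(r.get_wrist_force())
hit=r.move_linear([.583,-.1327,.320],q,speed=.1,until_force=6);st(f"down {hit}")
if not hit:
    hit=r.move_linear([.565,-.1327,.320],q,speed=.02,until_force=4);st(f"touch {hit}")
E
```

```text
placed t 11.18 ee [0.6051 0.1527 0.2686] w 0.0275 gf 27.0 F [-0.3 -0.8  0.3]
[0.00336847 1.12422047 0.18632113]
down False t 14.82 ee [ 0.5833 -0.1328  0.3205] w 0.0803 gf 0.0 F [ 0.8 -0.  -0.2]
touch True t 15.35 ee [ 0.5747 -0.1327  0.3202] w 0.0801 gf 0.9 F [ 1.5 -0.3  0.6]
```

```bash
python3 - <<'E'
from h import *
q=Q(-.02)
r.move_linear([.5842,-.1327,.320],q,speed=.05);st()
r.command_gripper(.062,20);st("62")
r.command_gripper(.059,20);st("59")
r.move_linear([.5830,-.1327,.320],q,speed=.02);r.dwell(.2);st("bias")
E
```

```text
t 15.69 ee [ 0.5844 -0.1327  0.3198] w 0.0802 gf 0.0 F [0.4 0.8 0.2]
62 t 16.01 ee [ 0.584  -0.1327  0.3198] w 0.062 gf 7.1 F [ 0.5  0.7 -1.6]
59 t 16.23 ee [ 0.5849 -0.1327  0.3205] w 0.0594 gf 12.4 F [5.5 0.9 0.6]
bias t 16.68 ee [ 0.5845 -0.1326  0.3205] w 0.0594 gf 13.5 F [10.4  1.  -2.8]
```

```bash
python3 - <<'E'
from h import *
q=Q(-.02)
d=.1745;r.move_linear([.583+.02*d,-.1327+d,.320],q,speed=.09);st("moved")
img,W=cloud("wrist");cv2.imwrite("pics/w4.png",img);np.save("w4.npy",W)
s,S=cloud("scene");np.save("s4.npy",S);cv2.imwrite("pics/s4.png",s);st()
a=cv2.resize(s[215:285,240:375],(800,415),interpolation=cv2.INTER_CUBIC)
cv2.imwrite("pics/s4c.png",a)
cv2.imwrite("pics/c4.png",np.vstack([a[:, :560][:180*0+415],img])[:600] if 0 else a)
m=(abs(S[...,2]-.172)<.006)&(abs(S[...,0]-.6)<.03)&(abs(S[...,1]-.042)<.05);print(m.sum(),rect(S[m]) if m.sum()>4 else "")
E
```

```text
moved t 18.77 ee [0.588  0.0412 0.3205] w 0.0591 gf 13.4 F [ 9.4 -3.3 -3.6]
 t 18.87 ee [0.5879 0.0412 0.3205] w 0.0592 gf 13.4 F [ 8.5 -4.2 -3.1]
47 (array([601.1,  34.1]), array([61.2, 27.6]), 18.78)
```

View pics/s4c.png

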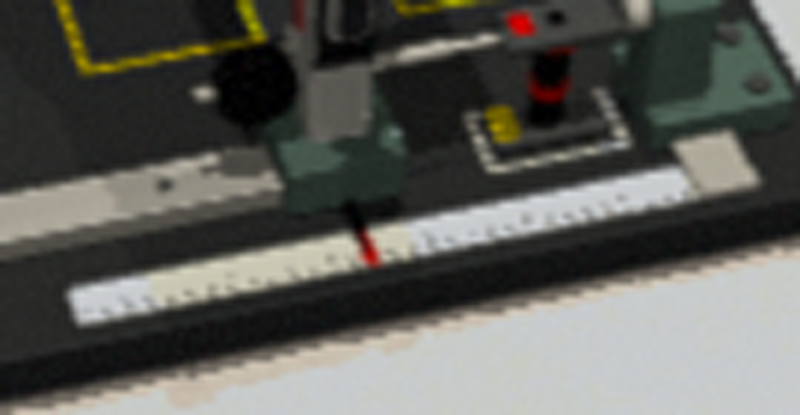

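View pics/w4.png

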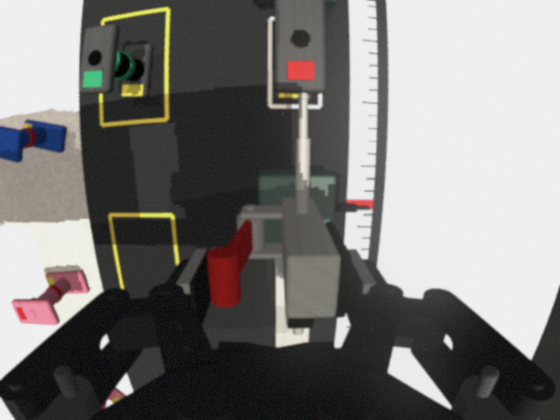

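The pointer lines up with the red band in both views (scene crop ~(362,225); wrist (350,204)), and the plunger touches the gauge plate. Next I'll quantify this from the wrist picture.

```bash
python3 - <<'E'
from h import *
img=cv2.imread("pics/w4.png")
cv2.imwrite("pics/z4.png",cv2.resize(img[185:225,325:385],(780,520),interpolation=cv2.INTER_NEAREST))
P=r.camera_params("wrist");K=np.array(P["K"]);C=np.linalg.inv(np.array(P["view"]))
def ray(u,v,z):
    x=(u-K[0,2])/K[0,0];y=(v-K[1,2])/K[1,1];t=np.hypot(x,y);s=np.tan(t)/t
    d=C[:3,:3]@[x*s,-y*s,-1];o=C[:3,3];return o+d*(z-o[2])/d[2]
m=red(img);m[:190]=0;m[220:]=0;m[:,:325]=0;m[:,390:]=0
for u in range(336,376):
    v=np.flatnonzero(m[:,u])
    g=img[190:220,u].astype(int).sum(1);k=190+np.argmin(g)
    print(u,"red",v.min() if len(v) else "-",v.max() if len(v) else "-", "dark",k,g.min(),end=" | ")
    if u%3==0:print()
print()
for u,v in((340,204),(346,204),(355,204),(365,204),(372,204)):print(u,v,np.round(ray(u,v,.0405),4),np.round(ray(u,v,.0475),4))
v,u=np.nonzero(m);print("red centroid",u.mean(),v.mean(),ray(u.mean(),v.mean(),.0405))
E
```

```text
336 red - - dark 209 148 | 
337 red - - dark 207 133 | 338 red - - dark 207 147 | 339 red - - dark 206 151 | 
340 red - - dark 205 144 | 341 red - - dark 206 157 | 342 red - - dark 205 162 | 
343 red - - dark 207 170 | 344 red - - dark 208 171 | 345 red - - dark 205 173 | 
346 red - - dark 206 175 | 347 red - - dark 205 179 | 348 red 201 202 dark 206 188 | 
349 red 201 202 dark 207 186 | 350 red 201 202 dark 206 186 | 351 red 201 202 dark 209 188 | 
352 red 201 202 dark 205 194 | 353 red 201 202 dark 207 197 | 354 red 201 202 dark 207 200 | 
355 red 201 203 dark 207 207 | 356 red 201 203 dark 207 207 | 357 red 201 204 dark 207 218 | 
358 red 201 204 dark 207 229 | 359 red 201 204 dark 207 221 | 360 red 201 204 dark 207 235 | 
361 red 201 204 dark 207 227 | 362 red 201 204 dark 207 240 | 363 red 202 204 dark 207 235 | 
364 red 201 204 dark 207 235 | 365 red 201 204 dark 207 236 | 366 red 201 204 dark 207 247 | 
367 red 202 204 dark 207 242 | 368 red 201 205 dark 207 281 | 369 red 201 205 dark 207 320 | 
370 red 201 206 dark 207 354 | 371 red 202 206 dark 206 387 | 372 red - - dark 215 345 | 
373 red - - dark 215 280 | 374 red - - dark 219 258 | 375 red - - dark 208 248 | 

340 204 [0.6395 0.0411 0.0405] [0.638  0.043  0.0475]
346 204 [0.6444 0.041  0.0405] [0.6429 0.0429 0.0475]
355 204 [0.652  0.0409 0.0405] [0.6502 0.0427 0.0475]
365 204 [0.6605 0.0407 0.0405] [0.6584 0.0426 0.0475]
372 204 [0.6665 0.0406 0.0405] [0.6643 0.0424 0.0475]
red centroid 361.50602409638554 202.55421686746988 [0.65742132 0.04197733 0.0405    ]
```

View pics/z4.png

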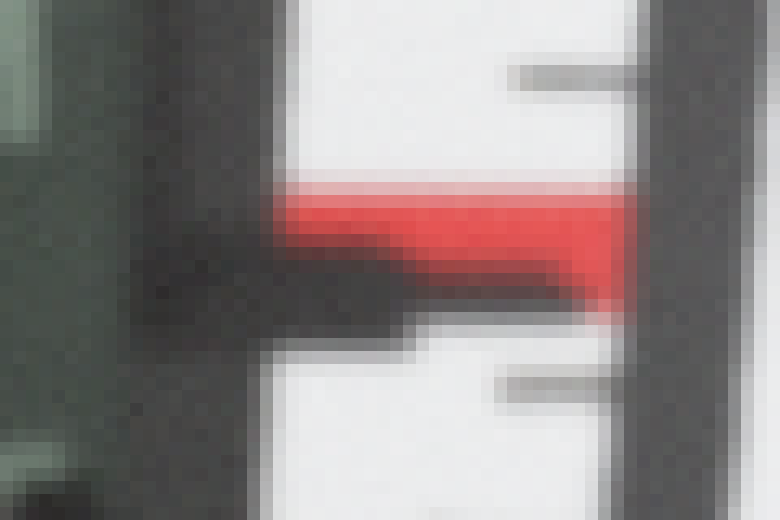

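The pointer is within about 0.5 mm of the band's middle (tip row ≈207.5 at 7.5 mm height, band centre row 204.6). Now closing the lever in steps, with the hand following.

```bash
python3 - <<'E'
from h import *
q=Q(-.02);Xp=.6182
for w in np.arange(.057,.040,-.002):
    r.command_gripper(w,40)
    r.move_linear([Xp-w/2-.002,.0423,.320],q,speed=.02)
    st(f"{w:.3f}")
    if abs(r.get_wrist_force()[0])>35: break
else:
    r.command_gripper(.034,40);st("closed")
    r.move_linear([Xp-.0205-.0005,.0423,.320],q,speed=.02);r.dwell(.3);st("final")
img,W=cloud("wrist");cv2.imwrite("pics/w5.png",img);s,S=cloud("scene")
cv2.imwrite("pics/c5.png",np.hstack([cv2.resize(img[160:320,180:400],(550,400),interpolation=2),cv2.resize(s[225:275,275:306],(248,400),interpolation=2)]))
E
```

```text
0.057 t 19.33 ee [0.5891 0.0416 0.3209] w 0.0573 gf 11.3 F [ 5.6 -3.8  1.4]
0.055 t 19.8 ee [0.5901 0.0415 0.3213] w 0.0551 gf 10.6 F [ 5.7 -4.8  4.5]
0.053 t 20.27 ee [0.5911 0.0416 0.3217] w 0.0532 gf 9.9 F [ 3.8 -4.6  6.5]
0.051 t 20.73 ee [0.5921 0.0416 0.322 ] w 0.0507 gf 9.9 F [ 1.5 -3.9 10.1]
0.049 t 21.2 ee [0.5931 0.0416 0.3223] w 0.0492 gf 10.1 F [ 1.9 -3.4 10.3]
0.047 t 21.67 ee [0.594  0.0417 0.3224] w 0.0472 gf 10.4 F [ 0.8 -3.5 13.2]
0.045 t 22.13 ee [0.5951 0.0417 0.3225] w 0.0456 gf 10.7 F [ 0.8 -3.3 13.1]
0.043 t 22.6 ee [0.596  0.0417 0.3226] w 0.0434 gf 11.0 F [ 1.7 -3.4 14.2]
0.041 t 23.07 ee [0.597  0.0418 0.3226] w 0.0415 gf 11.4 F [ 0.3 -2.7 14.5]
closed t 23.28 ee [0.5978 0.0417 0.3231] w 0.0379 gf 41.4 F [ 3.9 -3.2 14.1]
final t 23.83 ee [0.5984 0.0418 0.323 ] w 0.038 gf 38.8 F [-1.8 -2.9 19. ]
```

View pics/c5.png

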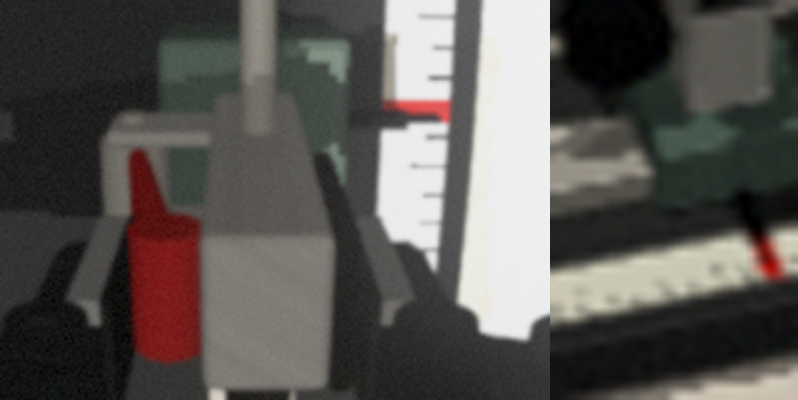

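The lever end lies flat against the post, and the pointer stands in the red band in both views. Last, a check of the gauge before handing in.

```bash
python3 - <<'E'
from h import *
img,W=cloud("wrist");x,y,z=W[...,0],W[...,1],W[...,2];h=hsv(img)
m=(abs(z-.116)<.004)&(abs(x-.603)<.025)&(y>.11)&(y<.178)
print("plate",rect(W[m]),"ymin",np.percentile(y[m],.5),np.percentile(x[m],[1,99]),np.median(z[m]))
o=(abs(z-.04)<.006)&(h[...,2]>130)&(h[...,1]<60)&(abs(x-.604)<.028)&(abs(y-.154)<.045)
print("L",np.median(x[o&(x<.592)&(y>.13)]),"low",np.median(y[o&(abs(x-.603)<.015)&(y<.135)]));st()
p=r.get_ee_pos()
E
```

```text
plate (array([602.6, 144. ]), array([67.3, 28.4]), 88.54) ymin 0.1119287796535783 [0.58915065 0.61636427] 0.11588036363464485
L 0.584543412319447 low 0.11863359749705557
 t 23.98 ee [0.5984 0.0418 0.323 ] w 0.0381 gf 38.8 F [-1.9 -2.7 18.8]
```

```bash
python3 - <<'E'
from h import *
img,W=cloud("wrist");x,y,z=W[...,0],W[...,1],W[...,2]
m=(abs(z-.116)<.004)&(abs(abs(x-.603)-.0105)<.002)&(y>.1)&(y<.178)
yc=np.percentile(y[m],1)+.030;print("gauge yc",yc)
if abs(yc-.1535)<.0045: print(r.sign_off())
st()
E
```

```text
gauge yc 0.15280092077016488
the job is handed in; nothing more can be done
None
the job is handed in; nothing more can be done
```

I handed the job in at about 24 s of the 54 s allowed; no verdict came back. By camera, the gauge stands about 1 mm from the outline's centre and the pointer about 0.5 mm from the red band's middle, and the lever is closed with leg and lever held at about 39 N.

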